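# Slide the lid off the gauge case and lay out the gauge

### The job

Fetch the plug gauge from its wooden case: first take the jar off the case's deck and stand it upright on a free bit of the bench; then tip the sliding lid's front edge up over the lip, slide the lid along the case until it lies flat on that deck, completely clear of the well, and lift the gauge out and lay it down flat on the floor of the empty metal tray. Put things down rather than drop them, leave the lid on the deck, and do not disturb the other things on the bench.

Things in the scene. Friction and masses are not known exactly. Their poses are not given: they have to be found in the camera images.
- case: Long fixed wooden case, 364 x 132 mm: an oblong well under a sliding lid, then a flat deck. Origin: on the bench under the well's centre; +x along the case from well to deck. All case coordinates are mm in this frame. Well x -82..84, floor z 10. Side walls: inner faces y +-56, 10 mm thick, top z 60, whole length. Rear wall only 40 high, but corner stops (|y| 48..56, to z 62) behind the lid.
- case_pivot (a point): Case x -25, y 0, z 48: line about which the lid rocks. The lid lies on two ledges (|y| 48..56, top z 48) that run only from x -25 to the lip at x 84; behind x -25 its support is 7 mm lower (z 41). So pressing the lid's tail down rocks it here and raises its front edge.
- case_rails (a point): Case x -53.5, y 0, z 62: midway between the tops of two dark rails (x -82..-25, |y| 48..66, z 56..62; 96 mm free between them) that cover the tail's side edges, form the grooves and stop the lid being lifted straight out.
- case_lip (a point): Middle of the lip's top, case x 87, y 0, z 54: a dark cross wall x 84..90, 6 mm higher than the ledges, which blocks the lid while it lies flat. Press before pushing: a front edge already pushed hard against the lip's face (4 mm ahead at the start) is held there by friction and does not rise.
- case_deck (a point): Middle of the deck's top, case x 176, y 0, z 52: flat plywood surface x 90..262 between the side walls, with an end stop (top z 60) at x 262; the lid fits on it (12 mm spare) and can be pushed until it meets the stop.
- lid: Loose plywood lid, 160 (x) x 108 (y) x 6 mm thick, 0.12 to 0.22 kg. Origin: centre of its underside, closed at case x 0, z 48; front edge at x +80, tail at x -80. On top an upright dark cross rib, x -46..-34, 70 mm wide in y, top 24 mm above the underside. Pushed by the rib over the lip, it see-saws over it and lies down on the deck.
- lid_pad (a point): Lid's top surface at lid x -63, y 0, z 6: middle of the flat pressing pad (tail to the rib's rear face at x -46). Pressed down 3 to 5 mm (1 to 3 N; bottoms at about 5) it raises the front edge 9 to 15 mm. Once the lid is pushed 10 to 30 mm forward by the rib the front edge is on the lip: stop pressing then, as the lowered tail would catch the ledge ends after 50 mm.
- gauge_mid (a point): Centre of the plug gauge, a steel bar 130 mm long along x: 24 x 24 mm square handle 80 mm long, round plugs 25 mm long at the ends (18 mm thick at +x, 14 at -x); about 0.3 kg. It lies under the lid along the case's x, centre 31 mm above the bench, on two 12 mm wide cradles at case x +-32 (top z 19, cheeks |y| 14..18 to z 25); between them it is free to the floor.
- lid_nose (a point): Middle of the lower front edge of the lid: lid x +80, y 0, z 0.
- tray_empty: Empty fixed aluminium tray, 170 (x) x 96 (y) x 22 mm high, walls and floor 3 mm. Origin: centre of its underside. A gauge lying on its floor has its centre 15 mm above the bench. An equal tray, the one in use, stands on the other side of the case: which is left and which right varies.
- tray_used: The equal tray that is in use, holding a screwdriver. Origin: centre of its underside. Leave it alone.
- driver: Loose screwdriver, about 150 mm long along its x, lying in the tray in use. Leave alone.
- oil_bottle: White bottle, 52 mm wide, 110 mm tall, standing beside the near end of the case, left of it. Origin: centre of its underside. Leave alone.
- jar_mid (a point): Centre (half-way up, 35 mm) of a closed jar, 54 mm wide, 70 mm tall, glass with a steel lid, standing on the deck in the way of the sliding lid. The case's side walls reach only 8 mm up beside it.
- paste_jar: The same jar: origin at the centre of its underside, 52 mm above the bench while it stands on the deck.
- spray_can: Blue can, 60 mm wide, 190 mm tall, standing beyond the trays. Origin: centre of its underside. Leave alone.
- tape_roll: Roll 100 mm wide, 30 mm tall, lying flat beyond the trays. Origin: centre of its underside. Leave alone.
- mallet: Hammer, 260 mm long along its x, its head up to 110 mm across, lying at the left. Leave alone.
- v_block: Steel V-block, 70 x 50 x 50 mm, standing at the right. Origin: centre of its underside. Leave alone.
- gauge: The same plug gauge: origin at the centre of its underside, 12 mm below gauge_mid, axes the same.
Not all that is in view belongs to the job. Leave any green or red look-alike of the paste_jar alone.

How it is judged:
By the outcome, as a careful person would: the job done as asked, in the order asked, and still so for the second after the job is handed in, with the robot touching nothing.
It also fails if it takes over 70 s, if anything falls off the work surface, if the arm or the gripper's body presses on something with over 40 N, if the wrist force passes 120 N, or if a joint passes its speed limit or range.

### The arm

A 7-joint arm with a two-finger parallel gripper is mounted at the origin on the work surface. World frame = base frame: x ahead of the robot, y to its left, z up, the work surface at z = 0. Lengths are in m, angles in rad, forces in N, time in s.
With the tool pointing down it reaches from about 0.4 to 0.875 m from the base axis. Payload 6.5 kg.
Tool frame: the origin (TCP) lies on the centre line of the jaws, within the pads' length; the fingertips stand 8 mm ahead of it and the grasp point (between the pads) lies 11 mm behind it; z points along the fingers, y is the direction in which the jaws open and shut (so a half turn about z gives the same grasp; the last joint's range is limited). The gripper opens to 88 mm and grips with 3 to 60 N. Pads are 18 mm wide; open, the fingers measure 123 mm over their backs; the gripper's body (75 mm by 187 mm) begins 45 mm behind the grasp point.
Start: joints at [-1.181, 0.536, -0.004, 1.538, 0.003, 1.067, -0.071], TCP at [0.286, 0.584, 0.247] pointing down, gripper open.
Joint ranges: [-2.7, 2.7], [-0.37, 2.16], [-1.27, 1.26], [0.24, 2.4], [-1.31, 4.45], [0.19, 1.91], [-2.76, 2.76]. Speed limits (rad/s): [2.39, 2.39, 3.14, 3.14, 3.14, 3.14, 3.14].

### API

Orientations are given as a rotation vector (axis times angle).
In Python, from workcell import sensors, vision, manip gives the robot as it stands.
- The arm moves only by the tool send_rows, never from a script. Its argument "deltas" is a list of rows, each a list of 3 entries, a list of its own where there are three numbers: the opening, from 0 (shut) to 1 (fully open), then the shift along the tool's x, y, z in cm, then the turn about the tool's z in rad. A call has 1 to 12 rows; each row is the pose to reach, as a shift and turn from the pose commanded when the call began, along the tool's axes at that moment; what a row does not reach only later rows make up. A row lasts 1/12 s, in which the tool goes at most 41.7 mm and 7.16 degrees, less where a joint would pass 70% of its speed; a pose out of reach is approached as far as the arm can. A call with a gripper value outside its range is refused whole. The fingers move at their own pace and stop on an object; "newtons" is the grip in N (left out, the last holds). Time passes only in rows, so rows that repeat a pose let the fingers close. It gives the time, the measured TCP pose, the force and the opening at its end, in the units of the state.
- sensors.get_obs(): the state, without advancing time (a new reading comes with each control period).
- vision.grab_frame(name): name is "scene" or "top" or "wrist"; returns a dict with "image" (420x560x3 uint8, red, green, blue), "fx", "fy", "cx", "cy" (pixels), "D" ([k1, k2, p1, p2, k3] as OpenCV has them; the pictures are not rectified), "world_to_cam" (4x4, takes a point from world to camera coordinates); the wrist camera has in their place "tool_from_camera" (4x4, takes a point from camera to tool coordinates, whose origin is the TCP and whose axes are the flange's). Camera axes: x right, y up, looking along -z (the intrinsics and any distortion apply to the point x, -y, -z); pixel columns grow to the right and rows downward; lengths in m; the calibration is good to about 2 mm. A picture is of the moment at which its call begins: read the wrist's pose just before it. There is no depth.
- manip.close_job(): hands the job in, once; it reports no verdict.
The state is a dict: "clock": time; "qpos": joint angles; "qd": joint speeds; "joint_efforts": joint torques, N m; "position": TCP position; "tool_rot": TCP orientation; "wrist_force": force on the tool from outside, world axes, zero at the start; "torque": the same for the moment, N m; "gripper_width": opening from 0.0 (shut) to 1.0 (fully open).
Only numpy, scipy, OpenCV 4.12 (cv2) and the standard library are available. Lean on these libraries where they do the work, as an engineer would, in place of code of your own. Each camera call takes 0.05 s, during which the arm holds its last target. There are 200 camera calls.

## Working session

There is one attempt and no reset: what is moved stays moved. The work goes in short steps, Python scripts to look and compute and a tool call to move; the robot and the scene stay as the last step left them, time stands still between calls to the robot, and variables do not carry over. Pictures are saved under pics/ and viewed, about 8 in all and at most 12, crops included, and the job is handed in when it is done.

Besides the shell and the picture viewer there is one more tool, called after "Emit:" in YAML: its name, and indented under it one key for each argument. send_rows: Moves the arm, as the interface text tells. Its arguments: {"type":"object","properties":{"deltas":{"type":"array"},"newtons":{"type":"number"}},"required":["deltas"]}

```bash
mkdir -p pics; ls; cat > h.py <<'E'
import numpy as np, cv2, json
from workcell import sensors, vision, manip
from scipy.spatial.transform import Rotation as R
def grab(name, fn=None):
    o=sensors.get_obs(); f=vision.grab_frame(name)
    if fn: cv2.imwrite('pics/'+fn, f['image'][:,:,::-1])
    if name=='wrist':
        T=np.eye(4); T[:3,:3]=R.from_rotvec(o['tool_rot']).as_matrix(); T[:3,3]=o['position']
        f['c2w']=T@np.array(f['tool_from_camera'])
    else: f['c2w']=np.linalg.inv(np.array(f['world_to_cam']))
    return f
def ray(f,uv):
    K=np.array([[f['fx'],0,f['cx']],[0,f['fy'],f['cy']],[0,0,1.]])
    p=cv2.undistortPoints(np.array(uv,float).reshape(-1,1,2),K,np.array(f['D'],float))[:,0]
    d=np.c_[p[:,0],-p[:,1],-np.ones(len(p))]@f['c2w'][:3,:3].T
    return f['c2w'][:3,3],d
def atz(f,uv,z):
    c,d=ray(f,uv); return c+d*((z-c[2])/d[:,2])[:,None]
def proj(f,P):
    K=np.array([[f['fx'],0,f['cx']],[0,f['fy'],f['cy']],[0,0,1.]])
    M=np.linalg.inv(f['c2w']); q=np.atleast_2d(P)@M[:3,:3].T+M[:3,3]
    q=q*[1,-1,-1]
    return cv2.projectPoints(q,np.zeros(3),np.zeros(3),K,np.array(f['D'],float))[0][:,0]
def save(f,fn):
    np.savez('pics/'+fn,**{k:np.array(v) for k,v in f.items()})
def load(fn): return {k:v for k,v in np.load('pics/'+fn+'.npz').items()}
E
python3 - <<'E'
from h import *
for n in('top','scene'):
    f=grab(n); save(f,n); im=cv2.resize(f['image'],(800,600),interpolation=cv2.INTER_CUBIC); cv2.imwrite(f'pics/{n}.png',im[:,:,::-1])
    print(n,f['c2w'][:3,3],f['fx'],f['D'])
o=sensors.get_obs();print(o)
E
```

```text
pics
top [0.47312898 0.01940597 1.0487876 ] 390.22031142100076 [-0.07010683  0.          0.          0.          0.        ]
scene [ 1.06057848 -0.63811297  0.9480333 ] 400.45093686749004 [-0.06381883  0.          0.          0.          0.        ]
{'clock': 0.1, 'qpos': array([-1.18118812,  0.53710337, -0.00446272,  1.53873134,  0.00260908,
        1.06729992, -0.07118093]), 'qd': array([ 7.55961913e-04, -2.57897787e-03,  8.69555162e-04, -2.84988127e-03,
        4.84920689e-05, -9.22145868e-04, -5.18053866e-04]), 'joint_efforts': array([ 1.91486957e-03, -5.72077703e+01,  9.93409529e-01, -2.52232254e+01,
       -5.62349078e-02,  1.34252699e-02,  3.98396537e-05]), 'position': array([0.28589022, 0.58316788, 0.24593481]), 'tool_rot': array([-7.09568371e-01, -3.06016432e+00,  2.38326516e-03]), 'wrist_force': array([ 0.48302773, -0.12177572,  0.10862654]), 'torque': array([ 0.0056546 , -0.03248699,  0.00324457]), 'gripper_width': 0.9995652317207995}
```

View pics/top.png

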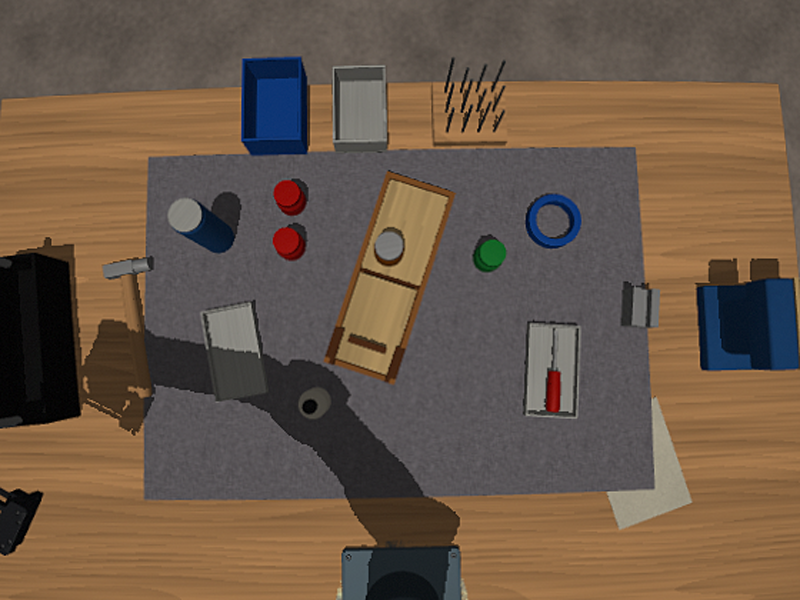

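View pics/scene.png

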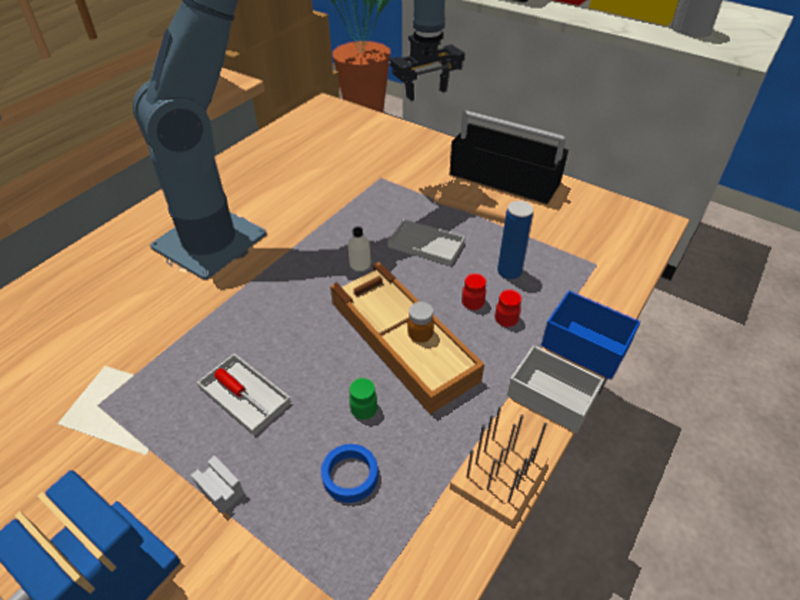

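```bash
python3 - <<'E'
from h import *
f=load('top'); im=f['image']
a=cv2.resize(im[113:273,222:327],None,fx=3.7,fy=3.7,interpolation=cv2.INTER_CUBIC)
b=cv2.resize(im[205:285,135:195],None,fx=5,fy=5,interpolation=cv2.INTER_CUBIC)
b=np.clip(b.astype(int)*2,0,255).astype(np.uint8)
c=np.zeros((600,700,3),np.uint8); c[:a.shape[0],:a.shape[1]]=a; c[:b.shape[0],400:400+b.shape[1]]=b
cv2.imwrite('pics/crop.png',c[:,:,::-1])
def show(n,p,z): print(n,atz(f,np.array(p)*.7,z).round(4).tolist())
show('case',[(389,172),(454,192)],.06); show('rear',[(395,382),(327,362)],.062)
show('tray',[(201,312),(254,301),(268,389),(218,401)],.022)
show('jar',[(390,241)],.122)
show('lidlip',[(362,270),(420,288)],.054)
show('green',[(490,249)],.07); show('red',[(290,238),(290,193)],.07); show('bottle',[(314,401)],.11)
show('can',[(185,214)],.19); show('tape',[(553,220)],.03)
show('mat',[(150,158),(635,149),(653,489),(145,498)],0)
E
```

```text
case [[0.7941, 0.0064, 0.06], [0.7545, -0.1109, 0.06]]
rear [[0.415, 0.0036, 0.062], [0.4522, 0.1228, 0.062]]
tray [[0.5479, 0.3613, 0.022], [0.5665, 0.2616, 0.022], [0.4039, 0.2361, 0.022], [0.3832, 0.329, 0.022]]
jar [[0.6543, 0.008, 0.122]]
lidlip [[0.6157, 0.0586, 0.054], [0.5811, -0.0449, 0.054]]
green [[0.6467, -0.1704, 0.07]]
red [[0.6738, 0.1857, 0.07], [0.7561, 0.1855, 0.07]]
bottle [[0.3886, 0.1404, 0.11]]
can [[0.692, 0.3329, 0.19]]
tape [[0.7068, -0.2988, 0.03]]
mat [[0.8552, 0.4751, 0.0], [0.8543, -0.48, 0.0], [0.199, -0.4786, 0.0], [0.2011, 0.4764, 0.0]]
```

View pics/crop.png

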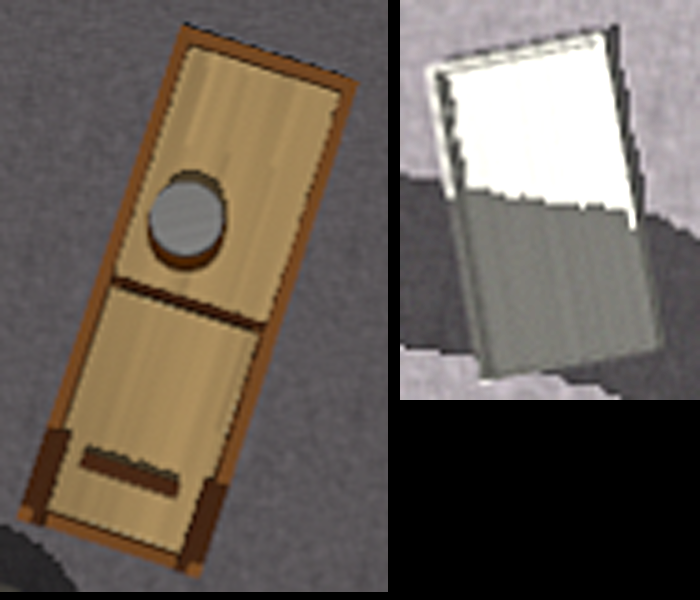

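```bash
cat > fit.py <<'E'
from h import *
from scipy.optimize import least_squares
def fit(f,uv,local,x0):
    uv=np.array(uv,float); L=np.array(local,float)
    def P(q):
        c,s=np.cos(q[2]),np.sin(q[2]); return np.c_[q[0]+c*L[:,0]-s*L[:,1],q[1]+s*L[:,0]+c*L[:,1],L[:,2]]
    r=least_squares(lambda q:(proj(f,P(q))-uv).ravel(),x0)
    return r.x, r.fun.reshape(-1,2).round(2).tolist()
E
python3 - <<'E'
from fit import *
f=load('top')
c=np.array([(183,24),(356,82),(199,577),(20,518)])/3.7+(221.6,112.6)
x,r=fit(f,c,[(.272,.066,.06),(.272,-.066,.06),(-.092,-.066,.06),(-.092,.066,.06)],[.5,.03,-.3]);print('case',x,r)
t=np.array([(428,66),(605,27),(662,345),(485,380)])/5+(134.6,204.6)
y,r=fit(f,t,[(.085,.048,.022),(.085,-.048,.022),(-.085,-.048,.022),(-.085,.048,.022)],[.47,.3,.2]);print('tray',y,r)
j=atz(f,np.array([(187,219)])/3.7+(221.6,112.6),.122)[0]
cc,s=np.cos(x[2]),np.sin(x[2]); d=j[:2]-x[:2]; print('jar',j,'case',cc*d[0]+s*d[1],-s*d[0]+cc*d[1])
W=lambda p:(x[0]+cc*p[0]-s*p[1],x[1]+s*p[0]+cc*p[1])
for p in [(-.063,0),(-.040,0),(0,0),(.176,0)]: print(p,W(p))
E
```

```text
case [ 0.51939967  0.03755836 -0.33241927] [[-0.63, -0.11], [1.03, -0.54], [0.49, 0.44], [-0.88, 0.14]]
tray [0.47179766 0.08818541 0.16952255] [[-0.38, -0.77], [-0.09, 0.21], [0.59, 0.33], [-0.13, 0.22]]
jar [0.64683427 0.01019912 0.122     ] case 0.12938643522422047 0.01572435989350456
(-0.063, 0) (np.float64(0.4598485697892526), np.float64(0.05811720545263854))
(-0.04, 0) (np.float64(0.481589449224617), np.float64(0.050611596791314155))
(0, 0) (np.float64(0.5193996743295987), np.float64(0.037558364336836965))
(0.176, 0) (np.float64(0.6857646647915179), np.float64(-0.019875858462862668))
```

```bash
cat > go.py <<'E'
from fit import *
import sys
CASE=[0.5194,0.03756,-0.3324]; TRAY=[.4718,.297,.1695]
def W(o,p):
    c,s=np.cos(o[2]),np.sin(o[2]); return np.array([o[0]+c*p[0]-s*p[1],o[1]+s*p[0]+c*p[1]])
def inv(o,p):
    c,s=np.cos(o[2]),np.sin(o[2]); d=np.array(p[:2])-o[:2]; return np.array([c*d[0]+s*d[1],-s*d[0]+c*d[1]])
def step(x,y,z,a):
    o=sensors.get_obs(); M=R.from_rotvec(o['tool_rot']).as_matrix()
    d=M.T@(np.array([x,y,z])-o['position'])*100
    cur=np.arctan2(M[1,0],M[0,0]); t=-((a-cur+np.pi)%(2*np.pi)-np.pi)
    print('pos',o['position'].round(4),'a',round(cur,4),'tilt',M[2,2].round(4),'q',o['qpos'].round(2),'F',o['wrist_force'].round(2),'g',round(float(o['gripper_width']),3),'t',round(o['clock'],2))
    print('shift cm',d.round(2),'turn',round(t,3))
E
python3 - <<'E'
from go import *
f=load('top')
t=(np.array([(428,66),(605,27),(662,345),(485,380)])-(400,0))/5+(134.6,204.6)
y,r=fit(f,t,[(.085,.048,.022),(.085,-.048,.022),(-.085,-.048,.022),(-.085,.048,.022)],[.47,.3,.2]);print('tray',y,r)
step(.62,.02,.25,CASE[2]+np.pi)
E
```

```text
tray [0.47548586 0.29988403 0.18178946] [[0.07, -0.33], [-0.22, 0.26], [0.16, -0.03], [-0.02, 0.1]]
pos [0.2859 0.5832 0.2459] a 2.6859 tilt -1.0 q [-1.18  0.54 -0.    1.54  0.    1.07 -0.07] F [ 0.48 -0.12  0.11] g 1.0 t 0.1
shift cm [-54.79 -35.87  -0.35] turn -0.123
```

Emit:
send_rows:
  deltas:
    - [1,[-54.8,-35.9,-0.4],-0.123]
    - [1,[-54.8,-35.9,-0.4],-0.123]
    - [1,[-54.8,-35.9,-0.4],-0.123]
    - [1,[-54.8,-35.9,-0.4],-0.123]
    - [1,[-54.8,-35.9,-0.4],-0.123]
    - [1,[-54.8,-35.9,-0.4],-0.123]
    - [1,[-54.8,-35.9,-0.4],-0.123]
    - [1,[-54.8,-35.9,-0.4],-0.123]
    - [1,[-54.8,-35.9,-0.4],-0.123]
    - [1,[-54.8,-35.9,-0.4],-0.123]
    - [1,[-54.8,-35.9,-0.4],-0.123]
    - [1,[-54.8,-35.9,-0.4],-0.123]

```text
clock: 1.1
position: [0.5415, 0.1515, 0.2497]
tool_rot: [-0.52, -3.098, 0.0]
wrist_force: [0.3, -0.3, -0.3]
gripper_width: 0.998
```

```bash
python3 - <<'E'
from go import *
step(.60,.02,.25,CASE[2]+np.pi)
E
```

```text
pos [0.5415 0.1515 0.2497] a 2.809 tilt -1.0 q [-0.44  0.38  0.11  1.78 -0.05  0.98  0.93] F [ 0.26 -0.29 -0.3 ] g 0.998 t 1.1
shift cm [ -9.82 -10.52  -0.03] turn -0.0
```

Emit:
send_rows:
  deltas:
    - [1,[-9.8,-10.5,0],0]
    - [1,[-9.8,-10.5,0],0]
    - [1,[-9.8,-10.5,0],0]
    - [1,[-9.8,-10.5,0],0]
    - [1,[-9.8,-10.5,0],0]
    - [1,[-9.8,-10.5,0],0]

```text
clock: 1.6
position: [0.5992, 0.0211, 0.2493]
tool_rot: [-0.524, -3.097, 0.001]
wrist_force: [-0.5, 0.8, 0.1]
gripper_width: 1.001
```

```bash
python3 - <<'E'
from go import *
f=grab('wrist'); save(f,'w1'); im=cv2.resize(f['image'],(800,600),interpolation=cv2.INTER_CUBIC); cv2.imwrite('pics/w1.png',im[:,:,::-1])
print(f['c2w'].round(3), f['fx'])
step(.6468,.0102,.25,CASE[2]+np.pi)
E
```

```text
[[ 0.329 -0.905 -0.27   0.531]
 [ 0.944  0.315  0.094  0.046]
 [-0.    -0.286  0.958  0.387]
 [ 0.     0.     0.     1.   ]] 319.3674586955052
pos [0.5989 0.023  0.2493] a 2.809 tilt -1.0 q [-0.23  0.45  0.16  1.68 -0.08  1.02  1.19] F [ 0.21  1.57 -0.07] g 1.004 t 1.65
shift cm [-4.95  0.35 -0.08] turn -0.0
```

View pics/w1.png

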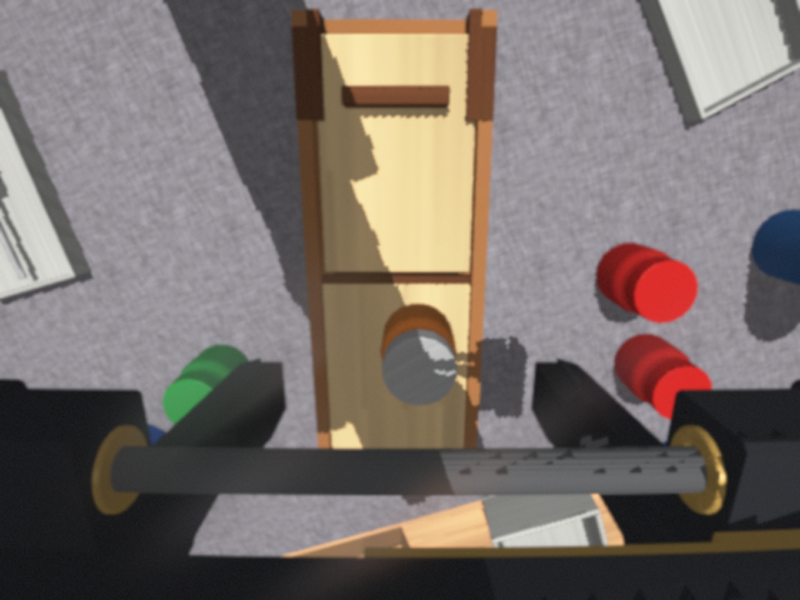

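```bash
python3 - <<'E'
from go import *
f=load('w1')
uv=np.array([(298,121),(491,121),(323,283),(471,283),(292,11),(497,11)])*.7-.15
x,r=fit(f,uv,[(-.025,-.066,.062),(-.025,.066,.062),(.09,-.056,.053),(.09,.056,.053),(-.092,-.066,.062),(-.092,.066,.062)],CASE);print('case',x,r)
j=atz(f,np.array([(420,366)])*.7-.15,.122)[0];print('jar',j)
rb=atz(f,np.array([(343,86),(449,86)])*.7-.15,.072);print('rib rear in case',[inv(x,p) for p in rb])
step(j[0],j[1],.091,x[2]+np.pi)
E
```

```text
case [ 0.52251676  0.03962296 -0.33521749] [[-1.06, 0.22], [1.84, 0.03], [-0.36, 1.01], [-0.2, 0.97], [-1.19, -0.57], [0.91, -0.89]]
jar [0.64661059 0.01360932 0.122     ]
rib rear in case [array([-0.04512997, -0.03266613]), array([-0.04503579,  0.034812  ])]
pos [0.5989 0.023  0.2493] a 2.809 tilt -1.0 q [-0.23  0.45  0.16  1.68 -0.08  1.02  1.19] F [ 0.21  1.57 -0.07] g 1.004 t 1.65
shift cm [-4.84  0.66 15.82] turn 0.003
```

Emit:
send_rows:
  deltas:
    - [1,[-4.9,0.5,0],0]
    - [1,[-4.9,0.5,4],0]
    - [1,[-4.9,0.5,8],0]
    - [1,[-4.9,0.5,12],0]
    - [1,[-4.9,0.5,15],0]
    - [1,[-4.9,0.5,15.8],0]
    - [1,[-4.9,0.5,15.8],0]
    - [0.5,[-4.9,0.5,15.8],0]
    - [0.5,[-4.9,0.5,15.8],0]
    - [0.5,[-4.9,0.5,15.8],0]
    - [0.5,[-4.9,0.5,15.8],0]
    - [0.5,[-4.9,0.5,15.8],0]
  newtons: 15

```text
clock: 2.65
position: [0.6481, 0.0111, 0.0931]
tool_rot: [0.52, 3.096, 0.001]
wrist_force: [-0.4, -0.8, 0.3]
gripper_width: 0.647
```

```bash
python3 - <<'E'
from go import *
step(.48,-.13,.16,-.334+np.pi)
E
```

```text
pos [0.6481 0.0111 0.0931] a 2.8088 tilt -1.0 q [-0.18  0.72  0.13  1.65 -0.12  0.78  1.25] F [-0.37 -0.75  0.26] g 0.647 t 2.65
shift cm [ 11.27 -18.82  -6.72] turn 0.001
```

Emit:
send_rows:
  deltas:
    - [0.4,[0,0,0],0]
    - [0.4,[0,0,0],0]
    - [0.4,[0,0,0],0]
    - [0.4,[0,0,0],0]
    - [0.4,[0,0,-2],0]
    - [0.4,[0,0,-5],0]
    - [0.4,[0,0,-7],0]
    - [0.4,[0,0,-7],0]
  newtons: 20

```text
clock: 3.32
position: [0.6499, 0.0108, 0.1659]
tool_rot: [0.52, 3.092, 0.002]
wrist_force: [2.0, 0.5, -1.7]
gripper_width: 0.595
```

```bash
python3 - <<'E'
from go import *
step(.48,-.13,.16,-.334+np.pi)
E
```

```text
pos [0.6499 0.0108 0.1659] a 2.8084 tilt -1.0 q [-0.19  0.62  0.15  1.62 -0.11  0.9   1.24] F [ 1.96  0.47 -1.74] g 0.595 t 3.32
shift cm [ 11.45 -18.86   0.48] turn 0.001
```

Emit:
send_rows:
  deltas:
    - [0.4,[2,-3,0],0]
    - [0.4,[4,-6.5,0],0]
    - [0.4,[6,-10,0],0]
    - [0.4,[8,-13,0],0]
    - [0.4,[10,-16.5,0],0]
    - [0.4,[11.5,-18.9,0],0]
    - [0.4,[11.5,-18.9,3],0]
    - [0.4,[11.5,-18.9,6],0]
    - [0.4,[11.5,-18.9,9],0]
    - [0.4,[11.5,-18.9,10.5],0]
    - [0.4,[11.5,-18.9,11],0]
    - [0.4,[11.5,-18.9,11],0]

```text
clock: 4.32
position: [0.4754, -0.1298, 0.0501]
tool_rot: [-0.52, -3.095, 0.0]
wrist_force: [0.4, -0.3, -1.9]
gripper_width: 0.594
```

```bash
python3 - <<'E'
from go import *
step(.48,-.13,.042,-.334+np.pi)
f=grab('wrist'); save(f,'w2'); cv2.imwrite('pics/w2.png',f['image'][:,:,::-1])
E
```

```text
pos [ 0.4754 -0.1298  0.0501] a 2.8088 tilt -1.0 q [ 0.08  0.6   0.12  2.06 -0.14  0.49  1.54] F [ 0.35 -0.3  -1.88] g 0.594 t 4.32
shift cm [-0.45  0.13  0.81] turn 0.001
```

View pics/w2.png

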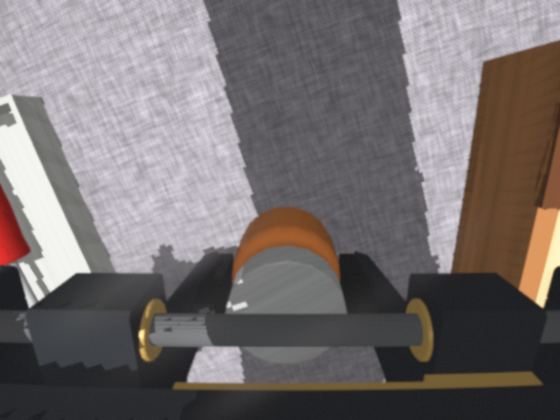

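Emit:
send_rows:
  deltas:
    - [0.4,[0,0,0.4],0]
    - [0.4,[0,0,0.7],0]
    - [0.4,[0,0,0.8],0]
    - [0.4,[0,0,0.8],0]

```text
clock: 4.7
position: [0.4772, -0.1301, 0.0441]
tool_rot: [0.52, 3.098, 0.0]
wrist_force: [0.1, -0.7, -2.0]
gripper_width: 0.594
```

Emit:
send_rows:
  deltas:
    - [0.4,[0,0,0.1],0]
    - [0.4,[0,0,0.2],0]
    - [0.4,[0,0,0.2],0]
    - [0.4,[0,0,0.2],0]

```text
clock: 5.03
position: [0.4769, -0.1301, 0.0418]
tool_rot: [0.52, 3.098, -0.0]
wrist_force: [0.5, 1.1, -2.7]
gripper_width: 0.6
```

Emit:
send_rows:
  deltas:
    - [0.4,[0,0,0.1],0]
    - [0.4,[0,0,0.1],0]
    - [0.4,[0,0,0.2],0]
    - [0.4,[0,0,0.2],0]

```text
clock: 5.37
position: [0.477, -0.1302, 0.0407]
tool_rot: [0.521, 3.098, 0.0]
wrist_force: [-3.9, 0.3, 11.5]
gripper_width: 0.596
```

Emit:
send_rows:
  deltas:
    - [0.4,[0,0,-0.1],0]
    - [0.7,[0,0,-0.1],0]
    - [0.9,[0,0,-0.1],0]
    - [0.9,[0,0,-0.1],0]
    - [0.9,[0,0,-0.1],0]
    - [0.9,[0,0,-2],0]
    - [0.9,[0,0,-5],0]
    - [0.9,[0,0,-9],0]
    - [0.9,[0,0,-13],0]
    - [0.35,[0,0,-16],0]
    - [0.35,[0,0,-16],0]

```text
clock: 6.28
position: [0.4804, -0.131, 0.2054]
tool_rot: [0.519, 3.088, 0.0]
wrist_force: [1.2, -0.0, -0.2]
gripper_width: 0.775
```

```bash
python3 - <<'E'
from go import *
C=[.521,.0386,-.334]
p=W(C,(-.057,0)); print(p)
step(*W(C,(-.0,0)),.20,C[2]+np.pi)
E
```

```text
[0.4671499 0.057286 ]
pos [ 0.4804 -0.131   0.2054] a 2.8084 tilt -0.9999 q [ 0.02  0.33  0.18  1.99 -0.08  0.82  1.49] F [ 1.2  -0.04 -0.23] g 0.775 t 6.28
shift cm [ 1.72 17.36  0.56] turn 0.001
```

Emit:
send_rows:
  deltas:
    - [0.35,[0,17.4,0],0]
    - [0.35,[0,17.4,0],0]
    - [0.35,[0,17.4,0],0]
    - [0.35,[0,17.4,0],0]
    - [0.35,[0,17.4,0],0]
    - [0.35,[0,17.4,0],0]
    - [0.35,[0,17.4,0],0]
    - [0.35,[0,17.4,0],0]
    - [0.35,[0,17.4,0],0]

```text
clock: 7.03
position: [0.5332, 0.0321, 0.1995]
tool_rot: [-0.525, -3.097, 0.002]
wrist_force: [0.2, 0.5, -0.7]
gripper_width: 0.349
```

```bash
python3 - <<'E'
from go import *
f=grab('wrist'); save(f,'w3'); im=cv2.resize(f['image'],(800,600),interpolation=cv2.INTER_CUBIC); cv2.imwrite('pics/w3.png',im[:,:,::-1])
C=[.521,.0386,-.334]
step(*W(C,(-.057,0)),.20,C[2]+np.pi)
E
```

```text
pos [0.5333 0.0323 0.1996] a 2.8058 tilt -1.0 q [-0.25  0.4   0.13  1.89 -0.06  0.85  1.15] F [-0.38  0.04 -0.22] g 0.351 t 7.08
shift cm [ 7.07  0.18 -0.03] turn -0.002
```

View pics/w3.png

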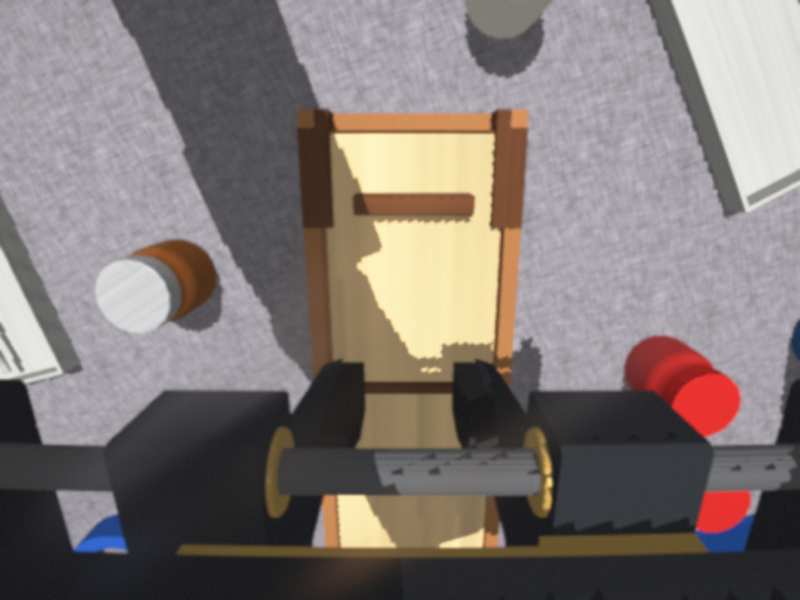

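```bash
python3 - <<'E'
from go import *
f=load('w3')
uv=np.array([(302,227),(522,228),(298,110),(527,110),(332,227),(492,228)])*.7-.15
x,r=fit(f,uv,[(-.025,-.066,.062),(-.025,.066,.062),(-.092,-.066,.062),(-.092,.066,.062),(-.025,-.048,.062),(-.025,.048,.062)],CASE);print('case',x,r)
rb=atz(f,np.array([(355,194),(474,194)])*.7-.15,.072)
lip=atz(f,np.array([(365,392),(450,392)])*.7-.15,.054)
for C in (x,[.521,.0386,-.334]): print('rib rear',[inv(C,p).round(4) for p in rb],'lip90',[inv(C,p).round(4) for p in lip])
C=x; step(*W(C,(-.057,0)),.20,C[2]+np.pi)
E
```

```text
case [ 0.52167023  0.03953067 -0.33859096] [[0.25, 0.57], [-0.28, 0.28], [-1.77, -0.85], [1.81, -0.37], [0.12, 0.56], [-0.13, 0.17]]
rib rear [array([-0.0454, -0.0325]), array([-0.0456,  0.035 ])] lip90 [array([ 0.0885, -0.0318]), array([0.0883, 0.0268])]
rib rear [array([-0.0452, -0.0312]), array([-0.0451,  0.0363])] lip90 [array([ 0.0887, -0.0311]), array([0.0888, 0.0275])]
pos [0.5333 0.0323 0.1996] a 2.8058 tilt -1.0 q [-0.25  0.4   0.13  1.89 -0.06  0.85  1.15] F [-0.38  0.04 -0.22] g 0.351 t 7.08
shift cm [ 7.04  0.31 -0.03] turn 0.003
```

Emit:
send_rows:
  deltas:
    - [0.35,[3.6,0.2,0],0]
    - [0.35,[7.2,0.2,2],0]
    - [0.35,[7.2,0.2,5.5],0]
    - [0.35,[7.2,0.2,9],0]
    - [0.35,[7.2,0.2,11.5],0]
    - [0.35,[7.2,0.2,12.7],0]
    - [0.35,[7.2,0.2,12.9],0]
    - [0.35,[7.2,0.2,12.9],0]
    - [0.35,[7.2,0.2,12.9],0]

```text
clock: 7.83
position: [0.467, 0.0593, 0.0716]
tool_rot: [0.522, 3.097, 0.0]
wrist_force: [-0.7, 0.0, -0.5]
gripper_width: 0.346
```

```bash
cat > st.py <<'E'
from go import *
C=[.5214,.0393,-.3365]
o=sensors.get_obs(); print('case xy',inv(C,o['position']).round(4),'z',o['position'][2].round(4),'F case', (R.from_euler('z',-C[2]).apply(o['wrist_force'])).round(2))
step(*W(C,(-.058,0)),.062,C[2]+np.pi)
E
python3 st.py
```

```text
case xy [-0.058   0.0009] z 0.0716 F case [-0.64 -0.18 -0.52]
pos [0.467  0.0593 0.0716] a 2.8077 tilt -1.0 q [-0.29  0.53  0.08  2.12 -0.09  0.49  1.09] F [-0.66  0.04 -0.52] g 0.346 t 7.83
shift cm [ 0.   -0.09  0.96] turn 0.003
```

Emit:
send_rows:
  deltas:
    - [0.35,[0,0,0.4],0]
    - [0.35,[0,0,0.8],0]
    - [0.35,[0,0,0.9],0]
    - [0.35,[0,0,1.0],0]
    - [0.35,[0,0,1.0],0]

```text
clock: 8.25
position: [0.4666, 0.0599, 0.0609]
tool_rot: [0.52, 3.098, 0.0]
wrist_force: [0.1, 0.3, 1.0]
gripper_width: 0.348
```

```bash
python3 st.py
```

```text
case xy [-0.0585  0.0013] z 0.0609 F case [-0.    0.31  1.04]
pos [0.4666 0.0599 0.0609] a 2.8089 tilt -1.0 q [-0.29  0.55  0.08  2.12 -0.09  0.47  1.1 ] F [0.1  0.29 1.04] g 0.348 t 8.25
shift cm [-0.05 -0.13 -0.11] turn 0.004
```

Emit:
send_rows:
  deltas:
    - [0.35,[0,0,0.1],0]
    - [0.35,[0,0,0.2],0]
    - [0.35,[0,0,0.3],0]
    - [0.35,[0,0,0.35],0]
    - [0.35,[0,0,0.35],0]
    - [0.35,[0,0,0.35],0]

```text
clock: 8.75
position: [0.4661, 0.0601, 0.0585]
tool_rot: [-0.52, -3.098, -0.001]
wrist_force: [-7.5, 0.9, 23.1]
gripper_width: 0.352
```

```bash
python3 st.py; python3 -c "
from go import *
f=grab('wrist','w4.png'); save(f,'w4')"
```

```text
case xy [-0.0591  0.0013] z 0.0585 F case [-7.4  -1.62 23.14]
pos [0.4661 0.0601 0.0585] a 2.8088 tilt -1.0 q [-0.28  0.56  0.07  2.12 -0.09  0.47  1.1 ] F [-7.52  0.92 23.14] g 0.352 t 8.75
shift cm [-0.11 -0.13 -0.35] turn 0.004
```

View pics/w4.png

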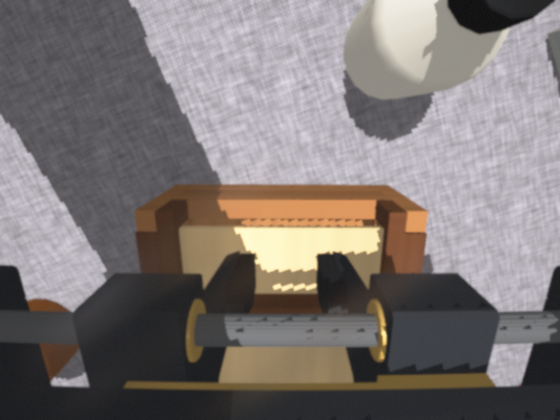

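Emit:
send_rows:
  deltas:
    - [0.35,[0,0,-0.08],0]
    - [0.35,[-0.2,0,-0.09],0]
    - [0.35,[-0.4,0,-0.1],0]
    - [0.35,[-0.6,0,-0.12],0]
    - [0.35,[-0.8,0,-0.14],0]

```text
clock: 9.22
position: [0.4667, 0.0596, 0.0586]
tool_rot: [-0.514, -3.085, 0.001]
wrist_force: [-24.8, 9.7, 30.5]
gripper_width: 0.353
```

```bash
python3 st.py
```

```text
case xy [-0.0584  0.0011] z 0.0586 F case [-26.59   0.96  30.49]
pos [0.4667 0.0596 0.0586] a 2.8113 tilt -0.9999 q [-0.28  0.56  0.07  2.11 -0.09  0.49  1.1 ] F [-24.78   9.68  30.49] g 0.353 t 9.22
shift cm [-0.03 -0.11 -0.34] turn 0.006
```

Emit:
send_rows:
  deltas:
    - [0.35,[0.5,0,0],0]
    - [0.35,[0.5,0,-0.05],0]
    - [0.35,[0.5,0,-0.1],0]
    - [0.35,[0.5,0,-0.1],0]

```text
clock: 9.55
position: [0.4678, 0.0592, 0.0595]
tool_rot: [-0.519, -3.096, 0.0]
wrist_force: [-4.1, 2.3, 2.8]
gripper_width: 0.353
```

```bash
python3 st.py
```

```text
case xy [-0.0572  0.0011] z 0.0595 F case [-4.63  0.77  2.77]
pos [0.4678 0.0592 0.0595] a 2.8096 tilt -1.0 q [-0.28  0.56  0.07  2.11 -0.09  0.47  1.1 ] F [-4.12  2.25  2.77] g 0.353 t 9.55
shift cm [ 0.09 -0.11 -0.25] turn 0.004
```

Emit:
send_rows:
  deltas:
    - [0.35,[-0.1,0,0.03],0]
    - [0.35,[-0.2,0,0.03],0]
    - [0.35,[-0.3,0,0.02],0]
    - [0.35,[-0.4,0,0.01],0]

```text
clock: 9.88
position: [0.4698, 0.0584, 0.0592]
tool_rot: [-0.517, -3.092, 0.001]
wrist_force: [-11.5, 4.1, 11.9]
gripper_width: 0.352
```

```bash
python3 st.py
```

```text
case xy [-0.055  0.001] z 0.0592 F case [-12.18   0.11  11.89]
pos [0.4698 0.0584 0.0592] a 2.8101 tilt -1.0 q [-0.28  0.56  0.07  2.11 -0.09  0.48  1.1 ] F [-11.46   4.12  11.89] g 0.352 t 9.88
shift cm [ 0.3  -0.1  -0.28] turn 0.005
```

Emit:
send_rows:
  deltas:
    - [0.35,[0,0,-0.05],0]
    - [0.35,[-0.15,0,-0.06],0]
    - [0.35,[-0.3,0,-0.08],0]
    - [0.35,[-0.45,0,-0.1],0]
    - [0.35,[-0.6,0,-0.12],0]

```text
clock: 10.3
position: [0.4764, 0.056, 0.0605]
tool_rot: [-0.518, -3.094, 0.001]
wrist_force: [-7.7, 2.9, 8.5]
gripper_width: 0.35
```

```bash
python3 st.py;  python3 -c "
from go import *
f=grab('scene'); save(f,'s5'); im=cv2.resize(f['image'][170:310,200:360],(800,700),interpolation=cv2.INTER_CUBIC)[:600]; cv2.imwrite('pics/s5.png',im[:,:,::-1])"
```

```text
case xy [-0.048   0.0009] z 0.0605 F case [-8.22  0.16  8.55]
pos [0.4764 0.056  0.0605] a 2.8095 tilt -1.0 q [-0.27  0.57  0.08  2.09 -0.09  0.49  1.11] F [-7.71  2.86  8.55] g 0.35 t 10.3
shift cm [ 1.   -0.09 -0.15] turn 0.004
```

View pics/s5.png

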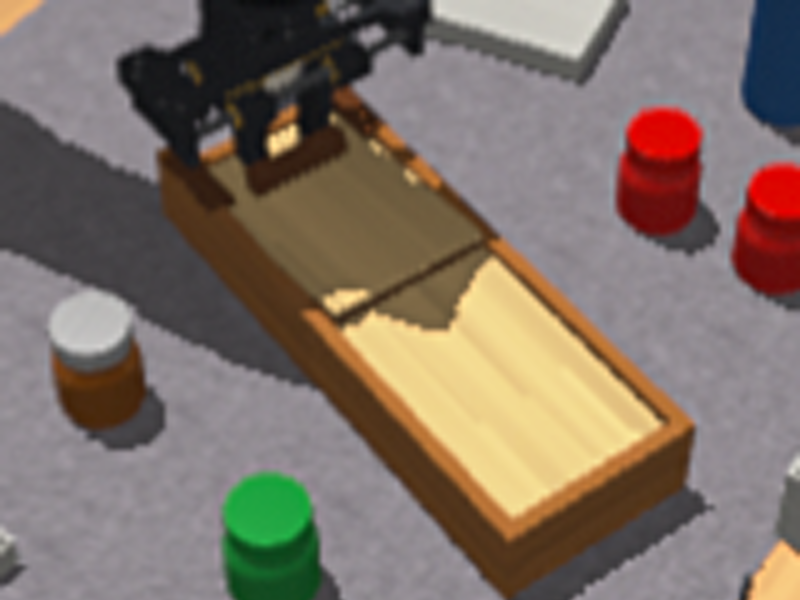

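Emit:
send_rows:
  deltas:
    - [0.35,[-0.2,0,-0.04],0]
    - [0.35,[-0.4,0,-0.07],0]
    - [0.35,[-0.6,0,-0.1],0]
    - [0.35,[-0.8,0,-0.13],0]
    - [0.35,[-1.0,0,-0.16],0]

```text
clock: 10.77
position: [0.4871, 0.0525, 0.0622]
tool_rot: [-0.519, -3.096, 0.0]
wrist_force: [-2.9, 0.5, 1.5]
gripper_width: 0.352
```

```bash
python3 st.py
```

```text
case xy [-0.0367  0.0011] z 0.0622 F case [-2.95 -0.46  1.52]
pos [0.4871 0.0525 0.0622] a 2.8092 tilt -1.0 q [-0.26  0.57  0.08  2.07 -0.09  0.5   1.12] F [-2.93  0.54  1.52] g 0.352 t 10.77
shift cm [ 2.13 -0.1   0.02] turn 0.004
```

Emit:
send_rows:
  deltas:
    - [0.35,[0,0,-0.3],0.004]
    - [0.35,[0,0,-0.8],0.004]
    - [0.35,[-0.5,0,-0.8],0.004]
    - [0.35,[-1.3,0,-0.8],0.004]
    - [0.35,[-2.2,0,-0.8],0.004]
    - [0.35,[-3.1,0,-0.8],0.004]
    - [0.35,[-4,0,-0.8],0.004]

```text
clock: 11.35
position: [0.5271, 0.0388, 0.0704]
tool_rot: [0.527, 3.097, 0.0]
wrist_force: [-2.9, 0.6, 1.6]
gripper_width: 0.35
```

```bash
python3 st.py
```

```text
case xy [0.0056 0.0014] z 0.0704 F case [-2.92 -0.36  1.63]
pos [0.5271 0.0388 0.0704] a 2.8046 tilt -1.0 q [-0.22  0.6   0.08  1.97 -0.09  0.57  1.15] F [-2.88  0.62  1.63] g 0.35 t 11.35
shift cm [ 6.36 -0.14  0.84] turn -0.001
```

Emit:
send_rows:
  deltas:
    - [0.35,[-0.7,0,-0.2],0]
    - [0.35,[-1.5,-0.05,-0.2],0]
    - [0.35,[-2.3,-0.05,-0.2],0]
    - [0.35,[-3.1,-0.1,-0.2],0]
    - [0.35,[-3.9,-0.1,-0.2],0]
    - [0.35,[-4.7,-0.1,-0.2],0]
    - [0.35,[-5.5,-0.1,-0.2],0]
    - [0.35,[-6.3,-0.1,-0.2],0]
    - [0.35,[-7,-0.1,-0.2],0]
    - [0.35,[-7.5,-0.1,-0.2],0]

```text
clock: 12.18
position: [0.5974, 0.013, 0.0724]
tool_rot: [0.527, 3.096, -0.0]
wrist_force: [-1.2, 1.3, -1.3]
gripper_width: 0.346
```

```bash
python3 st.py;  python3 -c "
from go import *
f=grab('scene'); save(f,'s6'); im=cv2.resize(f['image'][170:310,200:360],(800,700),interpolation=cv2.INTER_CUBIC)[:600]; cv2.imwrite('pics/s6.png',im[:,:,::-1])"
```

```text
case xy [0.0804 0.0003] z 0.0724 F case [-1.54  0.86 -1.33]
pos [0.5974 0.013  0.0724] a 2.8045 tilt -1.0 q [-0.16  0.68  0.08  1.79 -0.09  0.67  1.21] F [-1.18  1.32 -1.33] g 0.346 t 12.18
shift cm [13.84 -0.03  1.03] turn -0.001
```

View pics/s6.png

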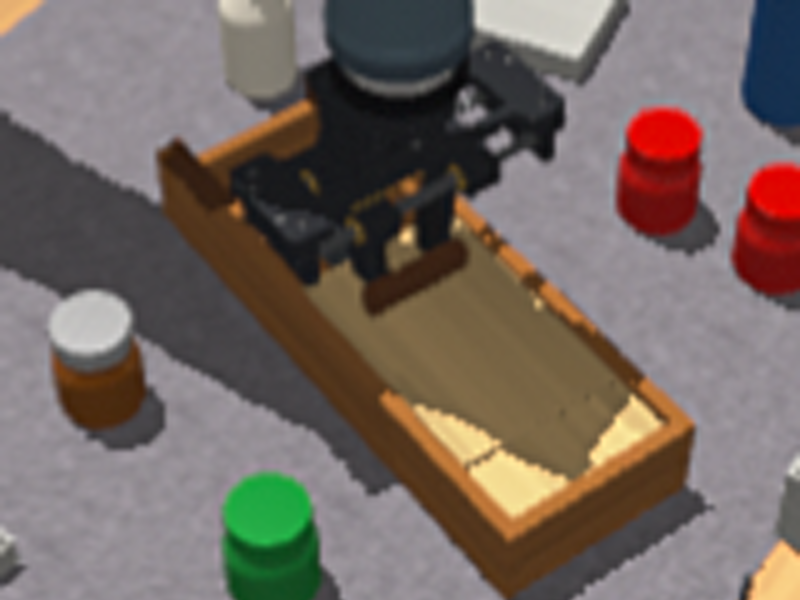

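Emit:
send_rows:
  deltas:
    - [0.35,[-0.7,0,0],0]
    - [0.35,[-1.4,0,0],0]
    - [0.35,[-2.1,0,0],0]
    - [0.35,[-2.8,0,0],0]
    - [0.35,[-3.4,0,0],0]
    - [0.35,[-3.8,0,0],0]
    - [0.35,[-4.1,0,0],0]
    - [0.35,[-4.1,0,0],0]

```text
clock: 12.9
position: [0.6357, -0.0004, 0.0725]
tool_rot: [0.527, 3.096, -0.0]
wrist_force: [0.2, 0.5, 0.1]
gripper_width: 0.35
```

```bash
python3 st.py
```

```text
case xy [0.121  0.0003] z 0.0725 F case [0.05 0.51 0.08]
pos [ 6.357e-01 -4.000e-04  7.250e-02] a 2.8046 tilt -1.0 q [-0.13  0.73  0.09  1.69 -0.09  0.73  1.23] F [0.22 0.46 0.08] g 0.35 t 12.9
shift cm [17.9  -0.04  1.03] turn -0.0
```

Emit:
send_rows:
  deltas:
    - [0.35,[1,0,0],0]
    - [0.35,[1,0,-3],0]
    - [0.55,[2,0,-6],0]
    - [0.55,[5,0,-9],0]
    - [0.55,[8,0,-12],0]
    - [0.55,[9,0,-13],0]
    - [0.55,[9,0,-13],0]
    - [0.55,[9,0,-13],0]
    - [0.55,[9,0,-13],0]

```text
clock: 13.65
position: [0.5506, 0.0292, 0.2017]
tool_rot: [0.527, 3.097, -0.001]
wrist_force: [0.9, -0.3, 0.5]
gripper_width: 0.552
```

```bash
python3 st.py;  python3 -c "
from go import *
f=grab('wrist'); save(f,'w7'); im=cv2.resize(f['image'],(800,600),interpolation=cv2.INTER_CUBIC); cv2.imwrite('pics/w7.png',im[:,:,::-1])"
```

```text
case xy [0.0308 0.0001] z 0.2017 F case [0.96 0.05 0.52]
pos [0.5506 0.0292 0.2017] a 2.8045 tilt -1.0 q [-0.22  0.42  0.1   1.85 -0.06  0.87  1.15] F [ 0.92 -0.27  0.52] g 0.552 t 13.65
shift cm [ 8.890e+00 -1.000e-02  1.397e+01] turn -0.001
```

View pics/w7.png

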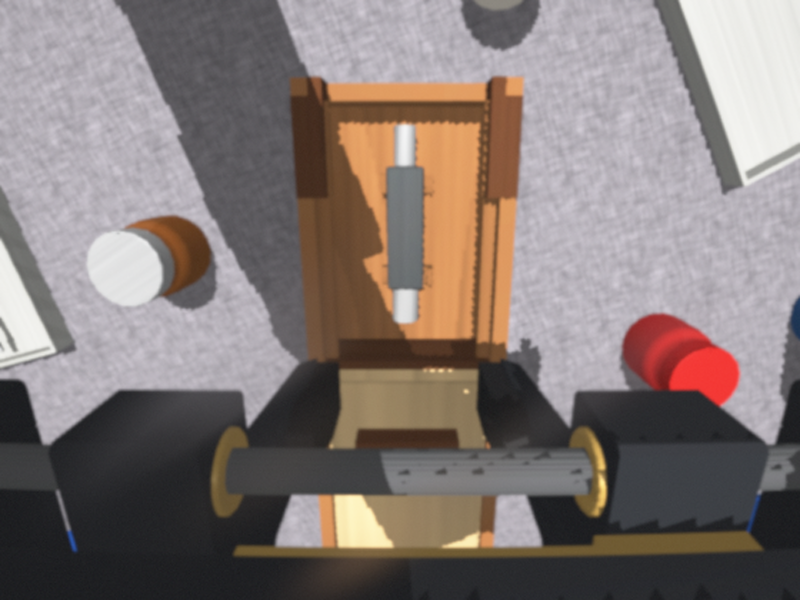

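```bash
python3 - <<'E'
from go import *
C=[.5214,.0393,-.3365]
f=load('w7'); s=lambda a:np.array(a)*.7-.15
h=atz(f,s([(387,167),(423,167),(388,289),(423,289)]),.043); print('handle',[inv(C,p).round(4).tolist() for p in h]); m=h.mean(0); print('mid',inv(C,m), m)
print('tail',[inv(C,p).round(4).tolist() for p in atz(f,s([(345,369),(470,369)]),.058)],'rib rear',[inv(C,p).round(4).tolist() for p in atz(f,s([(358,430),(458,430)]),.076)])
print('rail check',[inv(C,p).round(4).tolist() for p in atz(f,s([(298,196),(517,197)]),.062)])
v=h[:2].mean(0)-h[2:].mean(0); print('yaw',np.arctan2(-v[1],-v[0]))
step(m[0],m[1],.029,C[2]+np.pi)
E
```

```text
handle [[-0.0427, -0.012], [-0.0427, 0.0105], [0.0361, -0.0124], [0.0361, 0.0112]]
mid [-0.00327005 -0.0006617 ] [0.51809486 0.03975513 0.043     ]
tail [[0.0879, -0.0414], [0.0879, 0.0428]] rib rear [[0.1235, -0.032], [0.1236, 0.034]]
rail check [[-0.0262, -0.0644], [-0.0256, 0.0661]]
yaw -0.33497386187241324
pos [0.5504 0.0291 0.2013] a 2.8042 tilt -1.0 q [-0.22  0.43  0.1   1.85 -0.06  0.87  1.15] F [-0.09 -0.53 -0.11] g 0.55 t 13.7
shift cm [ 3.39 -0.05 17.23] turn -0.001
```

Emit:
send_rows:
  deltas:
    - [0.35,[-4,0,3],0]
    - [0.35,[-7.5,0,6],0]
    - [0.35,[-7.5,0,9],0]
    - [0.35,[-7.5,0,12],0]
    - [0.35,[-7.5,0,12.9],0]
    - [0.35,[-8,0,12.9],0]
    - [0.35,[-8.6,0,12.9],0]
    - [0.35,[-9.1,0,12.9],0]
    - [0.35,[-9.4,0,12.9],0]
    - [0.35,[-9.65,0,12.9],0]
    - [0.35,[-9.65,0,12.9],0]

```text
clock: 14.62
position: [0.6393, -0.0012, 0.0746]
tool_rot: [-0.525, -3.093, -0.001]
wrist_force: [-8.6, 1.8, 7.5]
gripper_width: 0.354
```

```bash
python3 st.py
```

```text
case xy [0.1247 0.0007] z 0.0746 F case [-8.72 -1.12  7.5 ]
pos [ 0.6393 -0.0012  0.0746] a 2.8053 tilt -1.0 q [-0.13  0.73  0.09  1.67 -0.09  0.75  1.24] F [-8.6   1.82  7.5 ] g 0.354 t 14.62
shift cm [18.26 -0.07  1.35] turn 0.0
```

Emit:
send_rows:
  deltas:
    - [0.35,[0.6,0,0],0]
    - [0.35,[1.5,0,0],0]
    - [0.35,[1.5,0,-3],0]
    - [0.55,[2,0,-6],0]
    - [0.55,[5,0,-9],0]
    - [0.55,[8,0,-12],0]
    - [0.55,[9.5,0,-13],0]
    - [0.55,[9.5,0,-13],0]
    - [0.55,[9.5,0,-13],0]
    - [0.55,[9.5,0,-13],0]

```text
clock: 15.45
position: [0.5521, 0.0289, 0.2032]
tool_rot: [0.527, 3.096, -0.0]
wrist_force: [0.2, -0.0, -0.4]
gripper_width: 0.549
```

```bash
python3 st.py;  python3 -c "
from go import *
f=grab('wrist'); save(f,'w8'); a=cv2.resize(f['image'][220:400,200:360],(533,600),interpolation=cv2.INTER_CUBIC)
g=grab('scene'); save(g,'s8'); b=cv2.resize(g['image'][180:310,250:350],None,fx=2.6,fy=2.6,interpolation=cv2.INTER_CUBIC)
c=np.zeros((600,800,3),np.uint8);c[:,:533]=a;c[:b.shape[0],535:535+b.shape[1]]=b
cv2.imwrite('pics/w8.png',c[:,:,::-1])"
```

```text
case xy [0.0324 0.0003] z 0.2032 F case [ 0.23  0.03 -0.43]
pos [0.5521 0.0289 0.2032] a 2.8046 tilt -1.0 q [-0.22  0.42  0.11  1.85 -0.06  0.87  1.15] F [ 0.22 -0.04 -0.43] g 0.549 t 15.45
shift cm [ 9.05 -0.03 14.11] turn -0.0
```

View pics/w8.png

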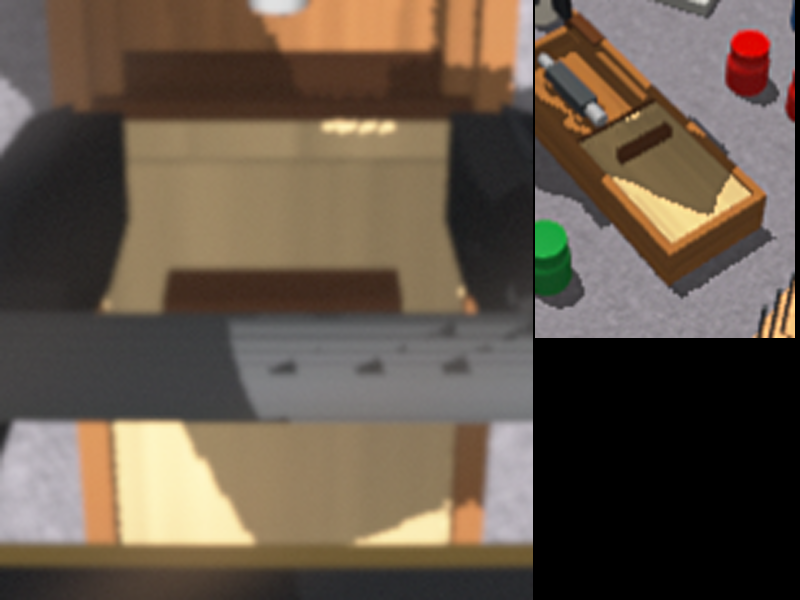

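```bash
python3 - <<'E'
from go import *
C=[.5214,.0393,-.3365]
f=load('w8'); s=lambda a:np.array(a)/3.333+(199.85,219.85)
q=lambda n,p,z:print(n,[inv(C,p).round(4).tolist() for p in atz(f,s(p),z)])
q('lip back',[(125,119),(450,119)],.054);q('tail top',[(130,160),(445,160)],.058);q('rib',[(168,270),(398,270)],.076)
c=cv2.resize(f['image'][240:310,230:340],None,fx=7,fy=7,interpolation=cv2.INTER_CUBIC)
cv2.imwrite('pics/c8.png',np.clip(c[:,:,::-1].astype(int)*3//2,0,255).astype(np.uint8))
h=atz(f,s([(278,12)]),.04); print('gauge + end',inv(C,h[0]))
step(*W(C,(-.002,-.0003)),.029,C[2]+np.pi)
E
```

```text
lip back [[0.0893, -0.0458], [0.0894, 0.0497]]
tail top [[0.1006, -0.0443], [0.1007, 0.0481]]
rib [[0.1262, -0.0321], [0.1263, 0.0333]]
gauge + end [ 0.06090019 -0.00089941]
pos [0.5519 0.0286 0.2024] a 2.8041 tilt -1.0 q [-0.22  0.43  0.11  1.84 -0.06  0.87  1.15] F [ 0.47  0.22 -0.34] g 0.549 t 15.55
shift cm [ 3.42 -0.02 17.35] turn -0.001
```

View pics/c8.png

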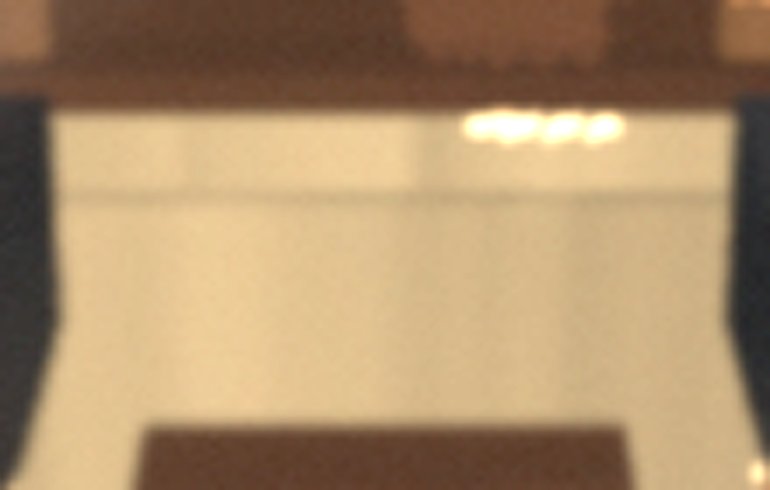

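Emit:
send_rows:
  deltas:
    - [0.55,[3.5,0,2],0]
    - [0.55,[3.5,0,6],0]
    - [0.55,[3.5,0,10],0]
    - [0.55,[3.5,0,13.5],0]
    - [0.55,[3.5,0,16],0]
    - [0.55,[3.5,0,17.1],0]
    - [0.55,[3.5,0,17.3],0]
    - [0.55,[3.5,0,17.3],0]
    - [0.55,[3.5,0,17.3],0]

```text
clock: 16.3
position: [0.5197, 0.0406, 0.0314]
tool_rot: [0.527, 3.095, 0.001]
wrist_force: [0.8, -0.9, 0.4]
gripper_width: 0.551
```

```bash
python3 st.py
```

```text
case xy [-0.0021  0.0007] z 0.0314 F case [ 1.03 -0.64  0.36]
pos [0.5197 0.0406 0.0314] a 2.8044 tilt -1.0 q [-0.22  0.66  0.07  2.   -0.09  0.48  1.15] F [ 0.76 -0.94  0.36] g 0.551 t 16.3
shift cm [ 5.59 -0.07 -3.07] turn -0.001
```

Emit:
send_rows:
  deltas:
    - [0.55,[0,-0.1,0.2],0]
    - [0.55,[0,-0.1,0.2],0]
    - [0.2,[0,-0.1,0.2],0]
    - [0.2,[0,-0.1,0.2],0]
    - [0.2,[0,-0.1,0.2],0]
    - [0.2,[0,-0.1,0.2],0]
    - [0.2,[0,-0.1,0.2],0]
    - [0.2,[0,-0.1,0.2],0]
    - [0.2,[0,-0.1,0.2],0]
  newtons: 35

```text
clock: 17.05
position: [0.5182, 0.0396, 0.0286]
tool_rot: [0.527, 3.097, -0.0]
wrist_force: [-1.3, -0.3, 5.6]
gripper_width: 0.274
```

Emit:
send_rows:
  deltas:
    - [0.2,[0,0,0],0]
    - [0.2,[0,0,0],0]
    - [0.2,[0,0,-1],0]
    - [0.2,[0,0,-3],0]
    - [0.2,[0,0,-6],0]
    - [0.2,[0,0,-9],0]
    - [0.2,[0,0,-12],0]
    - [0.2,[0,0,-12],0]
    - [0.2,[0,0,-12],0]

```text
clock: 17.8
position: [0.5191, 0.0401, 0.1499]
tool_rot: [0.526, 3.094, 0.002]
wrist_force: [-0.1, 0.3, -2.4]
gripper_width: 0.272
```

```bash
python3 - <<'E'
from go import *
f=grab('wrist','w9.png'); save(f,'w9')
T=[.4755,.2999,.1818]
step(T[0],T[1],.15,T[2]+np.pi)
E
```

```text
pos [0.5179 0.04   0.1484] a 2.8051 tilt -1.0 q [-0.24  0.45  0.1   1.97 -0.06  0.72  1.13] F [ 0.14  0.99 -1.42] g 0.27 t 17.85
shift cm [12.58 23.13 -0.15] turn -0.518
```

```bash
python3 - <<'E'
from go import *
T=[.4755,.2999,.1818]
print('exp',W(T,(.085,-.048)))
for n,p in(('w7',(743,186)),('w3',(747,210)),('w1',(699,124))):
    f=load(n); print(n,atz(f,np.array([p])*.7-.15,.022)[0].round(4))
E
```

```text
exp [0.5677776  0.26805906]
w7 [0.568  0.2696 0.022 ]
w3 [0.5669 0.2713 0.022 ]
w1 [0.5713 0.2673 0.022 ]
```

Emit:
send_rows:
  deltas:
    - [0.2,[1,2,0],-0.06]
    - [0.2,[2.5,4.5,0],-0.12]
    - [0.2,[4,7.5,0],-0.18]
    - [0.2,[5.5,10.5,0],-0.24]
    - [0.2,[7.3,13.5,0],-0.3]
    - [0.2,[9,16.5,0],-0.36]
    - [0.2,[10.5,19.5,0],-0.42]
    - [0.2,[11.8,22,0],-0.48]
    - [0.2,[12.6,23.1,0],-0.518]
    - [0.2,[12.6,23.1,0],-0.518]
    - [0.2,[12.6,23.1,0],-0.518]

```text
clock: 18.77
position: [0.4746, 0.2984, 0.1469]
tool_rot: [0.284, -3.126, 0.003]
wrist_force: [0.8, -0.2, -2.8]
gripper_width: 0.269
```

```bash
python3 - <<'E'
from go import *
T=[.4757,.3003,.1818]
step(T[0],T[1],.014,T[2]+np.pi)
f=grab('wrist'); save(f,'w10')
# tray corner projections vs edges
g=grab('top'); print(g['image'].shape)
save(g,'t10')
E
```

```text
pos [0.4746 0.2984 0.1469] a -2.9605 tilt -1.0 q [-0.59  0.52 -0.06  1.85  0.05  0.78  1.07] F [ 0.76 -0.21 -2.78] g 0.269 t 18.77
shift cm [-0.17  0.19 13.29] turn -0.001
(420, 560, 3)
```

Emit:
send_rows:
  deltas:
    - [0.2,[-0.2,0.2,2],0]
    - [0.2,[-0.2,0.2,5],0]
    - [0.2,[-0.2,0.2,8],0]
    - [0.2,[-0.2,0.2,10.5],0]
    - [0.2,[-0.2,0.2,12],0]
    - [0.2,[-0.2,0.2,12.7],0]
    - [0.2,[-0.2,0.2,12.9],0]
    - [0.2,[-0.2,0.2,12.9],0]
    - [0.2,[-0.2,0.2,12.9],0]

```text
clock: 19.62
position: [0.4781, 0.3017, 0.0204]
tool_rot: [-0.283, 3.127, 0.001]
wrist_force: [0.5, -0.3, -1.3]
gripper_width: 0.269
```

Emit:
send_rows:
  deltas:
    - [0.2,[0,0,0.1],0]
    - [0.2,[0,0,0.2],0]
    - [0.2,[0,0,0.3],0]
    - [0.2,[0,0,0.3],0]

```text
clock: 19.95
position: [0.4773, 0.3019, 0.0166]
tool_rot: [-0.284, 3.128, 0.0]
wrist_force: [-0.3, -0.3, -1.9]
gripper_width: 0.27
```

Emit:
send_rows:
  deltas:
    - [0.2,[0,0,0.1],0]
    - [0.2,[0,0,0.2],0]
    - [0.2,[0,0,0.25],0]
    - [0.2,[0,0,0.25],0]

```text
clock: 20.28
position: [0.477, 0.3017, 0.0137]
tool_rot: [0.284, -3.128, 0.0]
wrist_force: [-0.8, 0.5, -2.0]
gripper_width: 0.267
```

Emit:
send_rows:
  deltas:
    - [0.2,[0,0,0.05],0]
    - [0.2,[0,0,0.1],0]
    - [0.2,[0,0,0.1],0]

```text
clock: 20.53
position: [0.4771, 0.3018, 0.0128]
tool_rot: [0.284, -3.129, 0.0]
wrist_force: [-0.7, 0.3, -2.7]
gripper_width: 0.268
```

Emit:
send_rows:
  deltas:
    - [0.2,[0,0,0.05],0]
    - [0.2,[0,0,0.1],0]
    - [0.2,[0,0,0.15],0]
    - [0.2,[0,0,0.15],0]

```text
clock: 20.87
position: [0.4772, 0.3018, 0.0126]
tool_rot: [0.284, -3.129, 0.0]
wrist_force: [-4.5, -4.0, 13.4]
gripper_width: 0.271
```

Contact with the tray floor at TCP 12.6 mm, as predicted. Back off slightly, release gently, rise.

Emit:
send_rows:
  deltas:
    - [0.2,[0,0,-0.1],0]
    - [0.32,[0,0,-0.1],0]
    - [0.4,[0,0,-0.1],0]
    - [0.42,[0,0,-0.1],0]
    - [0.42,[0,0,-0.1],0]
    - [0.42,[0,0,-0.1],0]
    - [0.42,[0,0,-1],0]
    - [0.42,[0,0,-3],0]
    - [0.42,[0,0,-6],0]
    - [0.42,[0,0,-10],0]
    - [0.42,[0,0,-14],0]
    - [0.42,[0,0,-17],0]

```text
clock: 21.87
position: [0.4778, 0.3022, 0.1852]
tool_rot: [-0.284, 3.126, 0.002]
wrist_force: [1.5, 0.7, -0.1]
gripper_width: 0.418
```

```bash
python3 - <<'E'
from go import *
step(.32,.45,.25,.1818+np.pi)
E
```

```text
pos [0.4778 0.3022 0.1852] a -2.9604 tilt -1.0 q [-0.59  0.47 -0.07  1.82  0.04  0.85  1.07] F [ 1.49  0.75 -0.09] g 0.418 t 21.87
shift cm [12.84 17.39 -6.5 ] turn -0.001
```

Emit:
send_rows:
  deltas:
    - [0.42,[3,4,-2],0]
    - [0.42,[6,8,-4],0]
    - [0.42,[9,12,-6],0]
    - [0.42,[12,16,-6.5],0]
    - [0.42,[12.8,17.4,-6.5],0]
    - [0.42,[12.8,17.4,-6.5],0]
    - [0.42,[12.8,17.4,-6.5],0]

```text
clock: 22.45
position: [0.315, 0.4543, 0.2481]
tool_rot: [0.297, -3.127, -0.006]
wrist_force: [0.1, -0.2, -0.6]
gripper_width: 0.419
```

```bash
python3 - <<'E'
from go import *
T=[.4757,.3003,.1818]; C=[.5214,.0393,-.3365]
g=grab('top'); save(g,'t11'); im=g['image'].astype(int); i0=load('top')['image'].astype(int)
def grid(o,xs,ys,z,f=g):
    for y in ys:
        P=np.array([[*W(o,(x,y)),z] for x in xs]); uv=proj(f,P).round().astype(int)
        print('y%+.3f'%y,[int(f['image'][v,u].mean()) for u,v in uv])
print('tray brightness'); grid(T,np.arange(-.08,.081,.01),np.arange(-.04,.041,.01),.015)
print('lid/deck along x 80..262'); grid(C,np.arange(.08,.263,.006),[-.02,.02],.058)
print('deck rib y'); grid(C,[.137,.142,.147],np.arange(-.05,.051,.01),.076)
d=np.abs(im-i0).max(2)>60; d=cv2.morphologyEx(d.astype(np.uint8),cv2.MORPH_OPEN,np.ones((3,3)))
n,l,s,c=cv2.connectedComponentsWithStats(d)
for k in range(1,n):
    if s[k,4]>15: print(s[k].tolist(),atz(g,[c[k]],.0)[0].round(3))
jj=im[200:260,310:350]; 
E
```

```text
tray brightness
y-0.040 [44, 134, 135, 66, 65, 64, 66, 65, 66, 66, 64, 78, 123, 142, 148, 147, 96]
y-0.030 [47, 147, 153, 61, 66, 63, 64, 64, 63, 63, 64, 63, 50, 142, 142, 141, 93]
y-0.020 [48, 147, 145, 59, 66, 65, 64, 64, 63, 64, 65, 64, 61, 144, 141, 141, 120]
y-0.010 [52, 147, 147, 56, 20, 14, 17, 15, 14, 16, 13, 7, 49, 58, 44, 116, 104]
y+0.000 [52, 150, 115, 59, 29, 25, 24, 24, 23, 23, 21, 23, 50, 111, 116, 141, 97]
y+0.010 [49, 143, 146, 144, 92, 23, 24, 23, 22, 23, 24, 22, 44, 52, 99, 140, 103]
y+0.020 [54, 143, 144, 143, 143, 63, 64, 63, 67, 64, 62, 65, 62, 61, 60, 145, 111]
y+0.030 [54, 141, 140, 140, 137, 132, 59, 60, 60, 59, 60, 60, 60, 63, 62, 61, 100]
y+0.040 [55, 117, 117, 51, 53, 59, 62, 61, 60, 60, 61, 59, 62, 62, 60, 63, 68]
lid/deck along x 80..262
y-0.020 [25, 37, 141, 113, 137, 133, 134, 135, 139, 86, 45, 43, 46, 139, 135, 136, 136, 135, 136, 135, 135, 136, 135, 135, 134, 136, 135, 134, 136, 135, 92]
y+0.020 [23, 37, 144, 134, 123, 123, 123, 124, 124, 73, 48, 42, 81, 127, 126, 127, 127, 126, 128, 130, 127, 129, 130, 130, 130, 131, 132, 131, 132, 133, 51]
deck rib
[... 229 characters left out ...]
0 [120, 120, 121]
[271, 159, 9, 5, 30] [0.7 0.  0. ]
[266, 167, 16, 9, 99] [0.671 0.005 0.   ]
[283, 172, 10, 8, 56] [ 0.659 -0.032  0.   ]
[264, 179, 17, 7, 74] [0.641 0.01  0.   ]
[236, 197, 49, 65, 1131] [0.509 0.026 0.   ]
[146, 220, 35, 26, 576] [0.504 0.309 0.   ]
[58, 224, 43, 80, 2024] [0.44  0.539 0.   ]
[317, 235, 4, 10, 32] [ 0.484 -0.111  0.   ]
[153, 259, 32, 17, 302] [0.415 0.299 0.   ]
[97, 272, 5, 6, 27] [0.399 0.483 0.   ]
[0, 306, 91, 55, 2957] [ 0.247  0.627 -0.   ]
[244, 349, 21, 26, 276] [0.168 0.066 0.   ]
[0, 368, 20, 21, 246] [0.118 0.743 0.   ]
[318, 370, 6, 11, 49] [ 0.126 -0.108  0.   ]
[258, 378, 5, 4, 18] [0.117 0.052 0.   ]
[0, 413, 4, 7, 22] [0.011 0.766 0.   ]
```

```bash
python3 -c "
from h import *
print(manip.close_job())"
```

```text
the job is handed in; nothing more can be done
None
```

The job is done and handed in at about 22.5 s of the 70 s allowed: the gauge is in the empty tray, the lid is on the deck and the jar is on the bench.

- **Jar:** I took it off the deck and set it down on free bench right of the case, near world (0.477, -0.130). Later wrist and scene views showed it upright.
- **Lid:** I pressed the tail, pushed the front edge over the lip and slid the lid onto the deck until it met the end stop. It lies flat with its tail about 10 mm past the lip, clear of the well. My first forward push jammed under about 30 N of press (about 40 N in all at the wrist, from my own pushing). I backed off and finished with a lighter press.
- **Gauge:** I gripped it by its handle, lifted it out and lowered it until I felt the tray floor, then let go. Touchdown came at the height I had worked out.

**Last checks:**
- The final top-camera image, checked by pixel values, shows the gauge centred and lying along the tray, and the lid on the deck.
- I compared that image with the first one. The changes were at the jar, case, tray and arm. One more lay over the mallet, which I took to be the arm's moving shadow but did not confirm by eye.
- I had used up the 12 pictures by then, so the gauge's placing was checked by numbers only.
- One reading of the lid's tail disagreed with the others: I had mistaken the lip's edge for it. I gave one extra push, which met the end stop at about 9 N.

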